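# Set the length stop of a saw jig to a sample block and lock it

### The job

Set the length stop of the jig on the saw table to the wooden sample block: loosen the red clamp knob, slide the stop up so that the block sits snugly between it and the fixed end stop, and turn the knob fully tight again. Leave the block lying flat on the bed of the jig.

Things in the scene. Friction and masses are not known exactly. Their poses are not given: they have to be found in the camera images.
- stop_jig: Length-stop jig left of the rip fence, fixed to the table: plywood bed 120 (x) x 260 (y) x 15 mm high; an aluminium rail 36 mm wide, 30 mm high along y on its +x side (x = +19 to +55 mm, top at z = 45 mm); a dark wooden end stop 72 x 20 x 33 mm at the bed's +y end, the one nearer the robot. Origin: centre of the bed's underside; z up, y along the rail towards the end stop.
- end_face (a point): Middle of the lower edge of the face of the fixed end stop, at the height of the bed's top (15 mm over the table). Axes as the jig's; the face looks to -y.
- stop_face (a point): Middle of the red face (looking to +y, to the block) of the sliding stop's arm, at the height of the bed's top. The stop: a dark steel saddle 50 mm long (y) on the rail, top 59 mm over the table, with an arm 62 (x) x 14 x 40 mm high over the bed. Axes as the jig's. It slides along the jig's y (about 3 N when loose; clamped when the knob is tight).
- knob_grip (a point): On the axis of the red clamp knob, 32 mm over the saddle's top. The knob is a bar handle 64 mm long, 14 thick, 26 high (16 to 42 mm over the saddle), on an upright 12 mm spindle; grip it across the 14 mm from above. The point turns with the knob: x along the bar, z up. It stands 56 mm to +x, 25 mm to -y of stop_face in the jig's axes.
- clamp_knob (a joint): Angle of the clamp knob, rad, growing clockwise seen from above (tightening): 0 = fully loose, bar across the rail; it grips the rail from about 0.8; 1.57 = fully tight against its limit, bar along the rail. Below 0.6 the stop slides freely. Turning it takes about 0.25 N m.
- sample: Pine sample block 100 x 45 x 22 mm, loose, lying on the bed between the stop and the end stop with its length roughly along the rail, with gaps at both ends. Origin: centre of its underside; x along its 100 mm length, z up.

How it is judged (in metres and radians):
On the way, in this order (a step that is already met when the one before it is completed fails the run):
1. the clamp knob has been loosened (below 0.6 rad) (value of joint clamp_knob below 0.6 rad), for 0.2 s.
2. the stop has been closed up on the block (y of stop_face in the frame of end_face above -0.104 m), for 0.2 s.
At the end, for the whole second after the job is handed in: The faces of the stop and the end stop are less than 104 mm apart with the 100 mm block lying flat and still between them on the bed (its centre within 25 mm of the middle of the end stop's face), and the clamp knob is tight again (above 1.2 rad) (y of stop_face in the frame of end_face above -0.104 m and y of sample in the frame of end_face between -0.056 and -0.044 m and x of sample in the frame of end_face between -0.025 and 0.025 m and z of sample in the frame of end_face below 0.004 m and angle between sample's own z axis and vertical below 0.08 rad and linear speed of sample below 0.02 m/s and value of joint clamp_knob above 1.2 rad); the robot touches nothing.
It also fails if it takes over 40 s, if anything falls off the work surface, if the arm or the gripper's body presses on something with over 40 N, if the wrist force passes 120 N, or if a joint passes its speed limit or range.

### The arm

A 6-joint arm with a two-finger parallel gripper is mounted at the origin on a cart in front of the work surface, level with it; the furniture and walls round the work are solid. World frame = base frame: x ahead of the robot, y to its left, z up, the work surface at z = 0. Lengths are in mm, angles in rad, forces in N, time in s.
With the tool pointing down it reaches from about 325 to 875 mm from the base axis. Payload 4.4 kg.
Tool frame: the origin (TCP) lies at the very end of the fingers, on their centre line; the grasp point (between the pads) lies 19 mm behind it; z points along the fingers, y is the direction in which the jaws open and shut (so a half turn about z gives the same grasp; the last joint's range is limited). The gripper opens to 85 mm and grips with 20 to 120 N. Pads are 22 mm wide; open, the fingers measure 114 mm over their backs; the gripper's body (76 mm by 85 mm) begins 54 mm behind the grasp point. The pads swing forward as they close: fully open they stand 13 mm farther back than shut.
Start: joints at [1.042, 0.207, 1.542, -0, 1.393, -0.15], TCP at [212.114, 534.448, 231.282] pointing down, gripper open.
Joint ranges: [-2.73, 2.73], [-0.86, 2.22], [0.23, 2.46], [-1.11, 4.25], [0.08, 2.63], [-2.82, 2.82]. Speed limits (rad/s): [2.79, 2.79, 3.14, 3.14, 3.14, 3.14].

### API

Orientations are given as a unit quaternion [w, x, y, z].
In Python, from rig import ctrl gives the robot as it stands.
- The arm moves only by the tool step_arm, never from a script. Its argument "moves" is a list of rows, each a list of 7 numbers: the shift along the tool's x, y, z in mm, then the turn, a rotation vector about the tool's x, y, z in rad, then the finger opening in mm, from 0 to 85.4. A call has 1 to 5 rows; each row is the pose to reach, as a shift and turn from the pose measured when the call began, along the tool's axes at that moment; what a row does not reach only later rows make up. A row lasts 1/12 s, in which the tool goes at most 41.7 mm and 7.16 degrees, less where a joint would pass 70% of its speed; a pose out of reach is approached as far as the arm can. A call with a gripper value outside its range is refused whole. The fingers move at their own pace and stop on an object; the grip force is fixed at half the most. Time passes only in rows, so rows that repeat a pose let the fingers close. It gives the time, the measured TCP pose, the force and the opening at its end, in the units of the state.
- ctrl.observe(): the state, without advancing time (a new reading comes with each control period).
- ctrl.read_camera(name): name is "scene" or "top" or "wrist"; returns (picture, depth): 480x640x3 uint8, red, green, blue; 480x640 float32, mm along the optical axis (not along the pixel's ray), 0 where there is no reading.
- ctrl.camera_params(name): a dict with "fx", "fy", "cx", "cy" (pixels), "k1" (the pictures are not rectified: a ray, as slopes to the right and down, at radius r is drawn at 1 + k1 r^2 times it, then the intrinsics apply), "cam_to_world" (4x4, takes a point from camera to world coordinates). Camera axes: x right, y down, z forward; pixel columns grow to the right and rows downward; lengths in mm; the calibration is good to about 2 mm. A picture is of the moment at which its call begins: read the wrist's pose just before it. camera_params takes no time and is no camera call; for the wrist camera it gives the pose at the moment of the call.
- ctrl.job_done(): hands the job in, once; it reports no verdict.
The state is a dict: "clock": time; "joint_positions": joint angles; "joint_vel": joint speeds; "joint_torque": joint torques, N m; "position": TCP position; "orientation": TCP orientation; "contact_force": force on the tool from outside, world axes, zero at the start; "torque": the same for the moment, N m; "width": finger opening in mm.
Only numpy, scipy, OpenCV 4.12 (cv2) and the standard library are available. Lean on these libraries where they do the work, as an engineer would, in place of code of your own. Each camera call takes 0.05 s, during which the arm holds its last target.

## Working session

There is one attempt and no reset: what is moved stays moved. The work goes in short steps, Python scripts to look and compute and a tool call to move; the robot and the scene stay as the last step left them, time stands still between calls to the robot, and variables do not carry over. Pictures are saved under pics/ and viewed, and the job is handed in when it is done.

Besides the shell and the picture viewer there is one more tool, called in YAML: its name, and indented under it one key for each argument. step_arm: Moves the arm, as the interface text tells. Its arguments: {"type":"object","properties":{"moves":{"type":"array","items":{"type":"array","items":{"type":"number"}}}},"required":["moves"]}

```bash
ls; mkdir -p pics; cat > h.py <<'E'
import numpy as np, cv2, json
from rig import ctrl
def grab(name,fn):
    p=ctrl.camera_params(name)
    im,d=ctrl.read_camera(name)
    cv2.imwrite('pics/'+fn+'.png',im[:,:,::-1])
    np.savez('pics/'+fn+'.npz',im=im,d=d,T=np.array(p['cam_to_world']),K=np.array([p['fx'],p['fy'],p['cx'],p['cy'],p['k1']]))
    return im,d
def load(fn): return np.load('pics/'+fn+'.npz')
def rays(f,uv):
    fx,fy,cx,cy,k1=f['K']; uv=np.asarray(uv,float).reshape(-1,1,2)
    n=cv2.undistortPoints(uv,np.array([[fx,0,cx],[0,fy,cy],[0,0,1.]]),np.array([k1,0,0,0.]))[:,0]
    return np.c_[n,np.ones(len(n))]
def onplane(f,uv,z):
    r=rays(f,uv)@f['T'][:3,:3].T; o=f['T'][:3,3]
    return o+r*((z-o[2])/r[:,2])[:,None]
def bydepth(f,uv):
    r=rays(f,uv); uv=np.asarray(uv,int).reshape(-1,2)
    d=f['d'][uv[:,1],uv[:,0]]
    return (r*d[:,None])@f['T'][:3,:3].T+f['T'][:3,3]
E
python3 - <<'E'
from h import *
for n in('scene','top','wrist'): grab(n,n+'0')
s=ctrl.observe()
for k in s: print(k,np.round(s[k],3))
for n in('scene','top','wrist'): print(n,load(n+'0')['T'].round(2).tolist(),load(n+'0')['K'])
E
```

```text
pics
clock 0.15
joint_positions [ 1.042  0.207  1.543 -0.     1.394 -0.151]
joint_vel [ 0.    -0.001 -0.004  0.001  0.002 -0.001]
joint_torque [-0.0000e+00 -3.8352e+01 -2.9204e+01 -0.0000e+00  7.0000e-03  0.0000e+00]
position [211.827 533.933 230.365]
orientation [-0.     0.188  0.982 -0.001]
contact_force [ 0.573 -0.486 -0.436]
torque [-0.052  0.01  -0.021]
width 85.405
scene [[0.53, -0.51, 0.68, -51.22], [-0.85, -0.3, 0.43, -251.67], [-0.02, -0.81, -0.59, 601.36], [0.0, 0.0, 0.0, 1.0]] [5.32924370e+02 5.32924370e+02 3.16533971e+02 2.33897913e+02
 1.06629619e-02]
top [[-0.02, -0.98, 0.19, 352.02], [-1.0, 0.01, -0.02, 139.32], [0.02, -0.19, -0.98, 928.42], [0.0, 0.0, 0.0, 1.0]] [ 5.98099404e+02  5.98099404e+02  3.10019917e+02  2.37079080e+02
 -2.06185506e-01]
wrist [[0.37, 0.88, 0.29, 137.33], [0.93, -0.35, -0.12, 562.09], [-0.0, 0.31, -0.95, 371.82], [0.0, 0.0, 0.0, 1.0]] [ 3.73655943e+02  3.73655943e+02  3.18361298e+02  2.43243981e+02
 -4.96415840e-02]
```

View pics/top0.png

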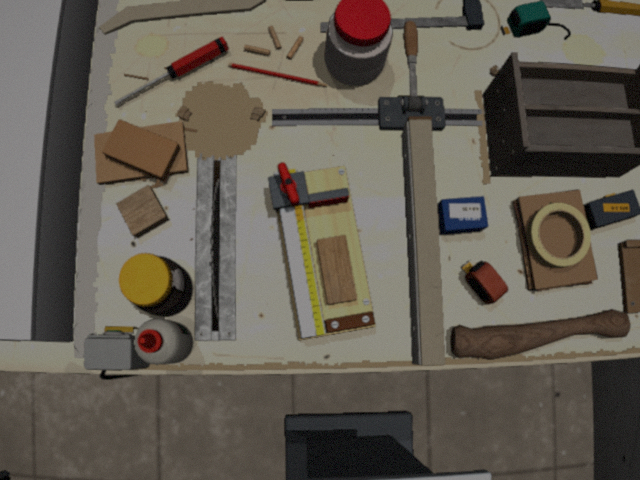

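View pics/scene0.png

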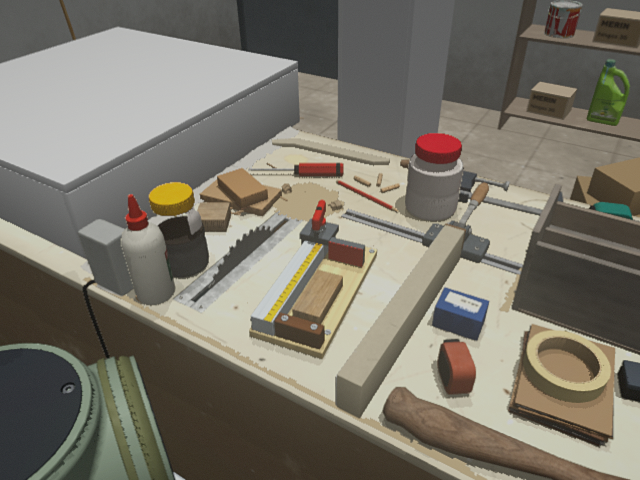

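View pics/wrist0.png

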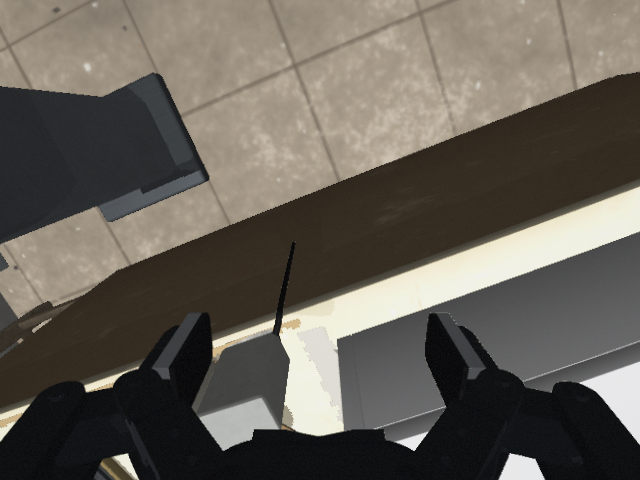

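```bash
python3 - <<'E'
from h import *
for n,(x0,y0,x1,y1) in dict(top0=(255,150,390,350),scene0=(240,190,390,360)).items():
    im=load(n)['im'][y0:y1,x0:x1,::-1]; s=min(800/(x1-x0),600/(y1-y0)); s=int(s*2)/2
    cv2.imwrite(f'pics/{n}c.png',np.clip(cv2.resize(im,None,fx=s,fy=s,interpolation=cv2.INTER_CUBIC).astype(float)*1.3,0,255)); print(n,s)
E
```

```text
top0 3.0
scene0 3.5[ WARN:0@0.545] global loadsave.cpp:1063 imwrite_ Unsupported depth image for selected encoder is fallbacked to CV_8U.
```

View pics/top0c.png

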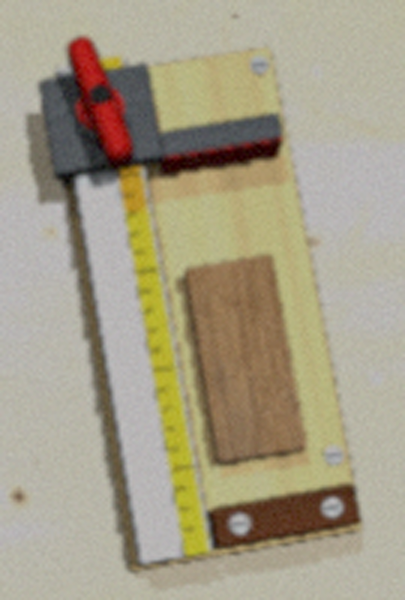

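View pics/scene0c.png

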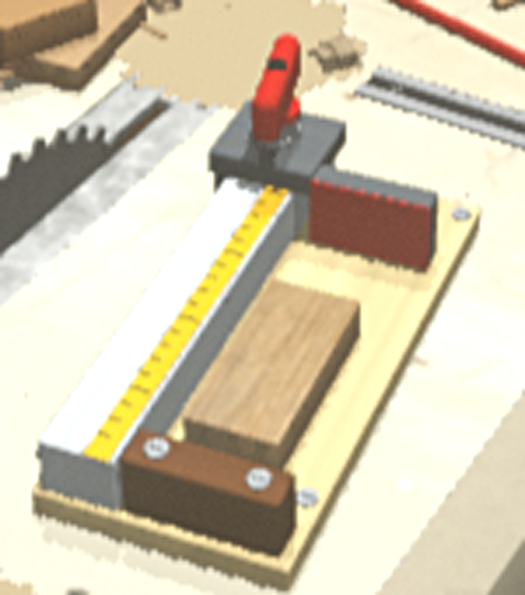

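```bash
python3 - <<'E'
from h import *
f=load('top0')
def P(pts,z): return onplane(f,np.array(pts)/3+[255,150]-1/3,z)
E=P([(210,508),(352,487),(213,549),(358,522)],48);print('end',E.round(1)[:,:2].tolist())
A=P([(163,158),(279,140),(160,132),(279,118)],55);print('arm',A.round(1)[:,:2].tolist())
S=P([(40,82),(150,65),(160,160),(60,177)],59);print('saddle',S.round(1)[:,:2].tolist(),S.mean(0))
B=P([(187,270),(270,257),(302,450),(220,462)],37);print('block',B.round(1)[:,:2].tolist(),B.mean(0))
R=P([(75,180),(138,565),(210,553)],45);print('rail',R.round(1)[:,:2].tolist())
Bd=P([(272,50),(358,527)],15);print('bed',Bd.round(1)[:,:2].tolist(),np.diff(Bd,axis=0))
# knob mask
im=f['im'].astype(int); hsv=cv2.cvtColor(f['im'],cv2.COLOR_RGB2HSV)
m=((hsv[...,0]<8)|(hsv[...,0]>172))&(hsv[...,1]>150)&(hsv[...,2]>110)
m[:155]=0;m[205:]=0;m[:,:270]=0;m[:,304:]=0
v,u=np.nonzero(m);print(len(u),u.min(),u.max(),v.min(),v.max())
r=cv2.minAreaRect(np.c_[u,v].astype(np.float32));print(r)
K=onplane(f,cv2.boxPoints(r),101);print('knob',K.round(1).tolist(),K.mean(0))
d=bydepth(f,np.c_[u,v]); t=d[d[:,2]>95]; print(len(t),t.mean(0),t[:,2].max(),np.median(t[:,2]))
r2=cv2.minAreaRect(t[:,:2].astype(np.float32));print(r2, cv2.boxPoints(r2))
for n,uv in dict(block=(335,265),rail=(310,300),saddle=(275,192),end=(352,324),bed=(350,240)).items(): print(n,bydepth(f,[uv]).round(1))
# rail direction
for a,b in((E[0],E[1]),(B[0],B[3]),(B[1],B[2]),(R[0],R[1]),(S[0],S[3]),(S[1],S[2]),(Bd[0],Bd[1]),(A[0],A[1])):
    q=b-a;print(np.degrees(np.arctan2(q[1],q[0])).round(1),np.linalg.norm(q).round(1))
E
```

```text
end [[397.0, 98.0], [405.9, 27.8], [377.0, 96.9], [388.6, 25.4]]
arm [[571.6, 117.9], [580.2, 59.3], [585.1, 119.2], [591.7, 58.9]]
saddle [[610.9, 179.3], [619.1, 123.7], [569.6, 119.5], [561.5, 169.5]] [590.29846234 148.00532208  59.        ]
block [[517.6, 106.4], [523.7, 64.1], [425.5, 50.9], [420.3, 92.0]] [471.81218678  78.35193573  37.        ]
rail [[563.2, 162.4], [369.9, 133.6], [375.2, 98.3]]
bed [[640.3, 57.8], [387.5, 21.2]] [[-252.85479362  -36.5394719     0.        ]]
214 279 297 163 200
((289.3439025878906, 181.00486755371094), (39.55856704711914, 9.235271453857422), 69.775146484375)
knob [[617.8, 162.6, 101.0], [622.4, 150.0, 101.0], [566.6, 131.0, 101.0], [562.1, 143.5, 101.0]] [592.22075942 146.78494863 101.        ]
208 [589.85845831 148.3197818  105.15323617] 928.4210845822217 101.19403258296427
((486.58642578125, 139.83741760253906), (268.2661437988281, 21.531558990478516), 4.807877540588379) [[352.02298 139.32298]
 [353.82767 117.86717]
 [621.1499  140.35185]
 [619.3452  161.80766]]
block [[478.1  80.2  39.1]]
rail [[425.6 118.9  45.2]]
saddle [[587.1 168.8  59.9]]
end [[388.8  58.2  50.6]]
bed [[520.   54.4  17.2]]
-82.8 70.7
-171.6 98.4
-172.3 99.1
-171.5 195.4
-168.8 50.4
-175.2 49.7
-171.8 255.5
-81.6 59.3
```

```bash
cat >> h.py <<'E'
from scipy.spatial.transform import Rotation as Ro
def goal(xyz,yawy,w=None):
    """tool-frame move to world xyz, tool down, jaw axis y at yawy deg"""
    s=ctrl.observe(); q=s['orientation']; R=Ro.from_quat([q[1],q[2],q[3],q[0]])
    c,sn=np.cos(np.radians(yawy)),np.sin(np.radians(yawy))
    y=np.array([c,sn,0]);z=np.array([0,0,-1.]);x=np.cross(y,z)
    G=Ro.from_matrix(np.c_[x,y,z])
    d=R.inv().apply(np.array(xyz)-s['position']); rv=(R.inv()*G).as_rotvec()
    cy=R.as_matrix()[:,1]
    print('t',round(s['clock'],2),'pos',np.round(s['position'],1),'yaw',np.degrees(np.arctan2(cy[1],cy[0])).round(1),'F',np.round(s['contact_force'],1),'w',np.round(s['width'],1),'j',np.round(s['joint_positions'],2))
    print('move',d.round(1).tolist(),rv.round(3).tolist())
E
python3 - <<'E'
from h import *
f=load('top0')
for b in [(150,340),(150,280),(110,350),(360,15),(425,300)]: print(b,bydepth(f,[b]).round(0))
goal([450,330,300],0)
goal([592,148,180],-71)
E
```

```text
(150, 340) [[366. 324. 178.]]
(150, 280) [[445. 332. 152.]]
(110, 350) [[353. 396. 113.]]
(360, 15) [[835.  39. 147.]]
(425, 300) [[420. -48.  70.]]
t 0.15 pos [211.8 533.9 230.4] yaw 68.4 F [ 0.6 -0.5 -0.4] w 85.4 j [ 1.04  0.21  1.54 -0.    1.39 -0.15]
move [-296.6, -101.8, -69.5] [-0.002, 0.001, 1.193]
t 0.15 pos [211.8 533.9 230.4] yaw 68.4 F [ 0.6 -0.5 -0.4] w 85.4 j [ 1.04  0.21  1.54 -0.    1.39 -0.15]
move [-495.7, -218.4, 50.6] [-0.001, 0.002, 2.432]
```

step_arm:
  moves:
    - [-20, 0, -40, 0, 0, 0.1, 85]
    - [-60, -20, -70, 0, 0, 0.25, 85]
    - [-100, -35, -70, 0, 0, 0.37, 85]
    - [-140, -48, -70, 0, 0, 0.5, 85]
    - [-180, -60, -70, 0, 0, 0.62, 85]

```text
clock: 0.57
position: [347.6, 419.5, 301.6]
orientation: [0.0, 0.472, 0.882, 0.0]
contact_force: [-0.2, 0.1, 0.6]
width: 84.9
```

```bash
python3 - <<'E'
from h import *
goal([585,160,260],-71)
E
```

```text
t 0.57 pos [347.6 419.5 301.6] yaw 33.7 F [-0.2  0.1  0.6] w 84.9 j [ 0.72  0.1   1.52 -0.    1.52  0.13]
move [-347.6, 53.5, 41.8] [0.001, -0.0, 1.827]
```

step_arm:
  moves:
    - [-41, 6, 0, 0, 0, 0.12, 85]
    - [-82, 12, 0, 0, 0, 0.24, 85]
    - [-122, 19, 0, 0, 0, 0.36, 85]
    - [-163, 25, 0, 0, 0, 0.48, 85]
    - [-203, 31, 0, 0, 0, 0.6, 85]

```text
clock: 0.98
position: [486.9, 265.9, 301.5]
orientation: [0.0, 0.713, 0.701, 0.0]
contact_force: [0.9, 0.9, 0.1]
width: 85.3
```

```bash
python3 - <<'E'
from h import *
goal([585,150,260],-71)
E
```

```text
t 0.98 pos [486.9 265.9 301.5] yaw -1.0 F [0.9 0.9 0.1] w 85.3 j [ 0.34  0.12  1.5  -0.    1.52  0.36]
move [-114.1, 100.1, 41.5] [0.001, -0.0, 1.221]
```

step_arm:
  moves:
    - [-30, 26, 5, 0, 0, 0.124, 85]
    - [-60, 52, 15, 0, 0, 0.248, 85]
    - [-90, 78, 30, 0, 0, 0.372, 85]
    - [-114, 100, 41, 0, 0, 0.496, 85]
    - [-114, 100, 41, 0, 0, 0.62, 85]

```text
clock: 1.4
position: [586.6, 144.3, 256.3]
orientation: [0.001, 0.896, 0.445, -0.003]
contact_force: [0.7, -0.1, 0.2]
width: 84.7
```

step_arm:
  moves:
    - [0, 0, 0, 0, 0, 0.12, 85]
    - [0, 0, 0, 0, 0, 0.24, 85]
    - [0, 0, 0, 0, 0, 0.36, 85]
    - [0, 0, 0, 0, 0, 0.48, 85]
    - [0, 0, 0, 0, 0, 0.6, 85]

```text
clock: 1.82
position: [586.3, 144.1, 255.7]
orientation: [0.001, 0.988, 0.157, -0.003]
contact_force: [-0.3, -0.6, 1.0]
width: 84.9
```

```bash
python3 - <<'E'
from h import *
goal([592,148,180],-71)
grab('wrist','w1'); grab('top','t1')
E
```

```text
t 1.82 pos [586.3 144.1 255.7] yaw -71.9 F [-0.3 -0.6  1. ] w 84.9 j [ 0.1   0.25  1.43 -0.    1.46  1.36]
move [7.1, -2.1, 75.6] [0.002, 0.006, -0.017]
```

View pics/w1.png

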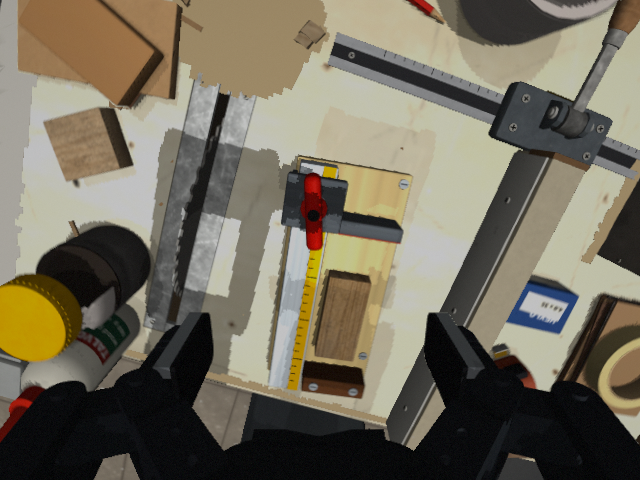

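```bash
python3 - <<'E'
from h import *
f=load('w1'); hsv=cv2.cvtColor(f['im'],cv2.COLOR_RGB2HSV)
m=((hsv[...,0]<8)|(hsv[...,0]>172))&(hsv[...,1]>150)&(hsv[...,2]>90)
m[:160]=0;m[255:]=0;m[:,:290]=0;m[:,:]&=(np.arange(640)<325)[None]
v,u=np.nonzero(m); D=f['d'][v,u]; 
p=bydepth(f,np.c_[u,v]); print(len(p),np.percentile(p[:,2],[5,25,50,75,95]))
t=p[(p[:,2]>95)&(p[:,2]<110)]; r=cv2.minAreaRect(t[:,:2].astype(np.float32)); b=cv2.boxPoints(r); print(r,b.round(1).tolist())
c,vec=cv2.PCACompute(t[:,:2],mean=None); print('pca',c,np.degrees(np.arctan2(vec[0,1],vec[0,0])))
k=p[:,2]>95
rr=cv2.minAreaRect(np.c_[u,v][k].astype(np.float32)); print(rr); q=onplane(f,cv2.boxPoints(rr),101);print(q.round(1).tolist(),q.mean(0))
print('hub',onplane(f,[(313,215)],101))
# others: end stop front edge at z=48, arm face top edge z=55, block corners z=37
print('end',onplane(f,[(304,367),(363,372)],48).round(1).tolist())
print('arm',onplane(f,[(341,236),(400,243)],55).round(1).tolist())
print('block',onplane(f,[(330,270),(371,275),(357,361),(315,353)],37).round(1).tolist())
E
```

```text
761 [ 77.18820081  98.34578487  99.27942781  99.98237888 100.76964175]
((590.854736328125, 148.5632781982422), (61.2833137512207, 12.418283462524414), 19.474035263061523) [[559.9000244140625, 144.1999969482422], [564.0, 132.5], [621.7999877929688, 152.89999389648438], [617.7000122070312, 164.60000610351562]]
pca [[592.05461437 148.6675666 ]] 19.416583077342086
((313.2572937011719, 212.50692749023438), (73.11302185058594, 15.279478073120117), 88.36341857910156)
[[618.2, 164.6, 101.0], [622.2, 153.3, 101.0], [564.8, 132.6, 101.0], [560.5, 144.7, 101.0]] [591.4391495  148.79855347 101.        ]
hub [[590.26787096 148.6660614  101.        ]]
end [[409.2, 101.7, 48.0], [423.1, 36.9, 48.0]]
arm [[567.8, 113.9, 55.0], [578.8, 57.3, 55.0]]
block [[524.3, 109.7, 37.0], [532.2, 67.2, 37.0], [427.6, 44.6, 37.0], [423.1, 93.4, 37.0]]
```

```bash
python3 - <<'E'
from h import *
goal([591.5,148.4,72],-70.7)
E
```

```text
t 1.92 pos [586.4 144.2 255.8] yaw -71.6 F [ 0.5 -0.4  0.9] w 84.8 j [ 0.1   0.25  1.43 -0.    1.46  1.35]
move [7.3, -2.8, 183.8] [0.002, 0.006, -0.015]
```

step_arm:
  moves:
    - [5, -2, 41, 0.002, 0.006, -0.015, 85]
    - [7, -3, 82, 0.002, 0.006, -0.015, 85]
    - [7, -3, 120, 0.002, 0.006, -0.015, 70]
    - [7, -3, 145, 0.002, 0.006, -0.015, 60]
    - [7, -3, 145, 0.002, 0.006, -0.015, 60]

```text
clock: 2.33
position: [585.2, 148.0, 103.0]
orientation: [-0.001, 0.986, 0.169, -0.007]
contact_force: [-1.4, 0.3, -1.3]
width: 59.9
```

```bash
python3 - <<'E'
from h import *
goal([591.5,148.4,72],-70.7)
grab('wrist','w2')
E
```

```text
t 2.33 pos [585.2 148.  103. ] yaw -70.6 F [-1.4  0.3 -1.3] w 59.9 j [0.1  0.4  1.57 0.   1.18 1.34]
move [6.5, 1.9, 30.9] [-0.004, 0.015, 0.003]
```

View pics/w2.png

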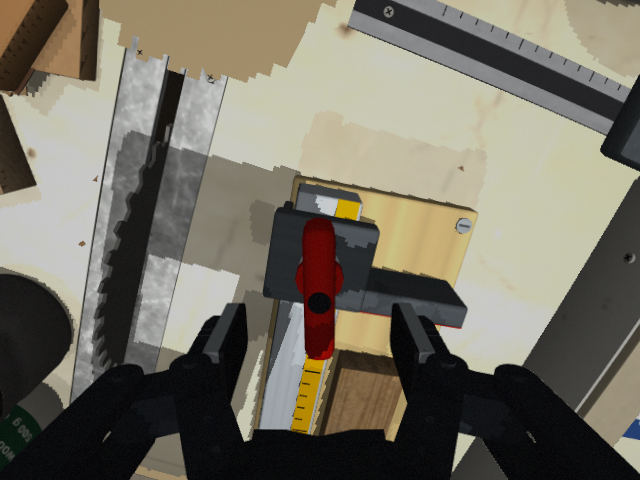

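```bash
python3 - <<'E'
from h import *
f=load('w2')
print('hub',onplane(f,[(319,303)],101), 'ends',onplane(f,[(319,218),(321,358)],99))
goal([591.5,148.4,72],-70.7)
E
```

```text
hub [[590.07466311 148.48744103 101.        ]] ends [[624.84932063 160.80085248  99.        ]
 [562.71131149 137.83330849  99.        ]]
t 2.38 pos [587.9 148.4 106.7] yaw -70.6 F [ 0.9  0.2 -0.2] w 60.2 j [0.1  0.4  1.56 0.   1.19 1.34]
move [3.7, 1.2, 34.7] [-0.002, 0.009, 0.002]
```

step_arm:
  moves:
    - [3, 1, 18, -0.002, 0.009, 0, 60]
    - [3.5, 1, 34, -0.002, 0.009, 0, 60]
    - [3.5, 1, 34, -0.002, 0.009, 0, 50]
    - [3.5, 1, 34, -0.002, 0.009, 0, 40]
    - [3.5, 1, 34, -0.002, 0.009, 0, 30]

```text
clock: 2.8
position: [593.3, 148.8, 75.5]
orientation: [0.0, 0.986, 0.169, 0.002]
contact_force: [0.5, -0.3, 0.1]
width: 30.6
```

```bash
python3 - <<'E'
from h import *
goal([591.3,148.4,72],-70.7)
E
```

```text
t 2.8 pos [593.3 148.8  75.5] yaw -70.5 F [ 0.5 -0.3  0.1] w 30.6 j [0.1  0.44 1.58 0.   1.12 1.34]
move [-2.0, -0.3, 3.5] [0.001, -0.005, 0.003]
```

Straddling the knob; closing.

step_arm:
  moves:
    - [-1.5, 0, 3, 0, -0.005, 0, 20]
    - [-1.5, 0, 3, 0, -0.005, 0, 10]
    - [-1.5, 0, 3, 0, -0.005, 0, 5]
    - [-1.5, 0, 3, 0, -0.005, 0, 5]
    - [-1.5, 0, 3, 0, -0.005, 0, 5]

```text
clock: 3.22
position: [593.2, 150.5, 75.3]
orientation: [-0.001, 0.986, 0.169, 0.002]
contact_force: [-1.1, 5.0, 5.8]
width: 13.0
```

```bash
python3 - <<'E'
from h import *
goal([591.3,148.4,72],-70.7)
E
```

```text
t 3.22 pos [593.2 150.5  75.3] yaw -70.5 F [-1.1  5.   5.8] w 13.0 j [0.11 0.44 1.58 0.   1.12 1.34]
move [-2.5, 1.3, 3.3] [-0.001, -0.004, 0.004]
```

step_arm:
  moves:
    - [0, 0, 0, 0, 0, -0.1, 5]
    - [0, 0, 0, 0, 0, -0.2, 5]
    - [0, 0, 0, 0, 0, -0.3, 5]
    - [0, 0, 0, 0, 0, -0.4, 5]
    - [0, 0, 0, 0, 0, -0.5, 5]

```text
clock: 3.63
position: [592.5, 151.6, 75.2]
orientation: [-0.002, 0.912, 0.41, 0.002]
contact_force: [-0.4, 3.8, -4.1]
width: 13.1
```

```bash
python3 - <<'E'
from h import *
goal([592.5,150,75],-2)
print(ctrl.observe()['torque'])
E
```

```text
t 3.63 pos [592.5 151.6  75.2] yaw -41.6 F [-0.4  3.8 -4.1] w 13.1 j [0.11 0.44 1.58 0.   1.12 0.83]
move [-1.2, 1.1, 0.2] [0.001, -0.005, -0.691]
[ 0.4719793   0.07358701 -0.18654071]
```

step_arm:
  moves:
    - [0, 0, 0, 0, 0, -0.12, 5]
    - [0, 0, 0, 0, 0, -0.24, 5]
    - [0, 0, 0, 0, 0, -0.36, 5]
    - [0, 0, 0, 0, 0, -0.48, 5]
    - [0, 0, 0, 0, 0, -0.6, 5]

```text
clock: 4.05
position: [591.3, 152.3, 75.1]
orientation: [-0.002, 0.748, 0.664, 0.002]
contact_force: [-2.3, 2.2, -3.3]
width: 13.1
```

step_arm:
  moves:
    - [0, 0, 0, 0, 0, -0.08, 5]
    - [0, 0, 0, 0, 0, -0.1, 5]
    - [0, 0, 0, 0, 0, -0.1, 5]
    - [0, 0, 0, 0, 0, -0.1, 5]

```text
clock: 4.38
position: [591.0, 152.4, 75.2]
orientation: [-0.002, 0.714, 0.7, 0.002]
contact_force: [-0.9, 1.3, -3.5]
width: 12.9
```

```bash
python3 - <<'E'
from h import *
goal([592.5,150,75],-2)
print(ctrl.observe()['torque'])
grab('top','t3')
f=load('t3');cv2.imwrite('pics/t3c.png',cv2.resize(f['im'][140:350,240:400,::-1],None,fx=2.8,fy=2.8))
E
```

```text
t 4.38 pos [591.  152.4  75.2] yaw -1.2 F [-0.9  1.3 -3.5] w 12.9 j [0.11 0.44 1.58 0.01 1.12 0.13]
move [-2.4, 1.6, 0.2] [-0.001, -0.006, 0.014]
[ 0.03727909 -0.04066711  0.11596405]
```

View pics/t3c.png

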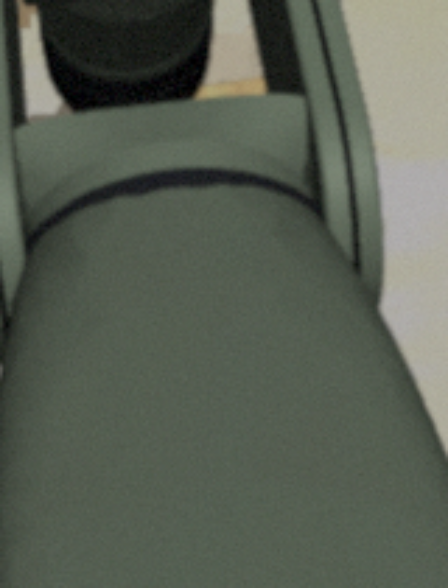

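step_arm:
  moves:
    - [-1.5, -9, 0, 0, 0, 0, 5]
    - [-3, -18, 0, 0, 0, 0, 5]
    - [-4.5, -27, 0, 0, 0, 0, 5]
    - [-6, -36, 0, 0, 0, 0, 5]
    - [-7, -42, 0, 0, 0, 0, 5]

```text
clock: 4.85
position: [547.5, 145.7, 75.2]
orientation: [-0.002, 0.714, 0.7, 0.001]
contact_force: [2.3, -0.8, -7.8]
width: 13.1
```

```bash
python3 - <<'E'
from h import *
goal([591-72.2,152.4-10.7,75],-1.2)
print(ctrl.observe()['torque'])
grab('scene','s4');grab('wrist','w4')
E
```

```text
t 4.85 pos [547.5 145.7  75.2] yaw -1.2 F [ 2.3 -0.8 -7.8] w 13.1 j [0.1  0.36 1.69 0.01 1.08 0.12]
move [-4.5, -28.6, 0.2] [-0.001, -0.005, 0.0]
[-0.18879946 -0.57904065  0.10921122]
```

View pics/s4.png

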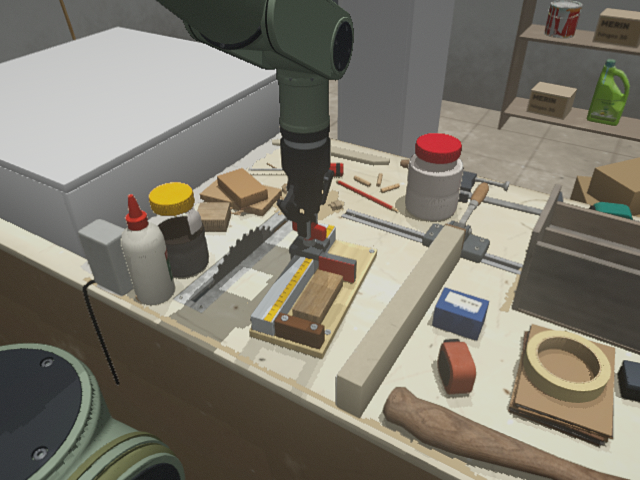

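View pics/w4.png

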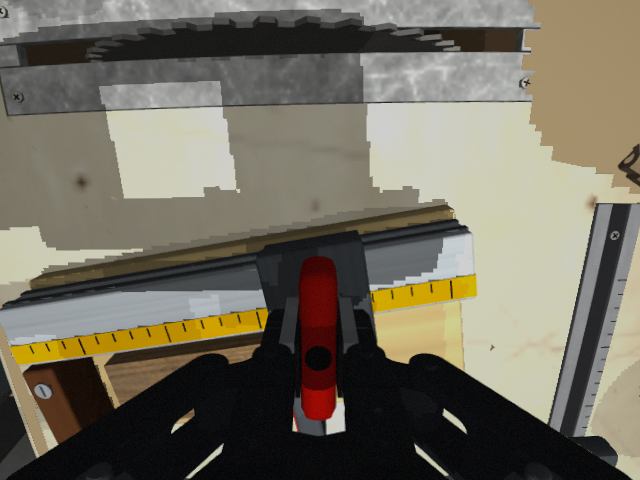

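step_arm:
  moves:
    - [-1, -7, 0, 0, 0, 0, 5]
    - [-2, -13, 0, 0, 0, 0, 5]
    - [-3, -18, 0, 0, 0, 0, 5]
    - [-3.5, -22, 0, 0, 0, 0, 5]
    - [-3.5, -23, 0, 0, 0, 0, 5]

```text
clock: 5.37
position: [523.1, 141.9, 75.2]
orientation: [-0.002, 0.714, 0.7, -0.0]
contact_force: [2.5, -3.3, -8.2]
width: 13.1
```

```bash
python3 - <<'E'
from h import *
goal([591-72.2,152.4-10.7,75],-1.2)
print(ctrl.observe()['torque'])
E
```

```text
t 5.37 pos [523.1 141.9  75.2] yaw -1.2 F [ 2.5 -3.3 -8.2] w 13.1 j [0.1  0.32 1.75 0.   1.07 0.12]
move [-0.3, -4.3, 0.2] [-0.003, -0.003, 0.001]
[-0.71939203 -0.78777661  0.05143501]
```

step_arm:
  moves:
    - [0.2, -1.5, 0, 0, 0, 0, 5]
    - [0, -3, 0, 0, 0, 0, 5]
    - [0, -4, 0, 0, 0, 0, 5]
    - [0, -4, 0, 0, 0, 0, 5]

```text
clock: 5.7
position: [519.1, 141.3, 75.1]
orientation: [-0.002, 0.714, 0.7, -0.001]
contact_force: [2.9, -4.9, -6.8]
width: 12.9
```

step_arm:
  moves:
    - [0, -1, 0, 0, 0, 0, 5]
    - [0, -2, 0, 0, 0, 0, 5]
    - [0, -2, 0, 0, 0, 0, 5]

```text
clock: 5.95
position: [517.1, 141.0, 75.2]
orientation: [-0.002, 0.714, 0.7, -0.001]
contact_force: [2.6, -4.9, -7.2]
width: 12.6
```

```bash
python3 - <<'E'
from h import *
goal([591-72.2,152.4-10.7,75],-1.2)
print(ctrl.observe()['torque'])
grab('scene','s5');grab('wrist','w5')
f=load('s5');cv2.imwrite('pics/s5c.png',cv2.resize(f['im'][200:370,230:390,::-1],None,fx=3.5,fy=3.5,interpolation=cv2.INTER_CUBIC))
E
```

```text
t 5.95 pos [517.1 141.   75.2] yaw -1.2 F [ 2.6 -4.9 -7.2] w 12.6 j [0.1  0.31 1.77 0.   1.07 0.12]
move [0.8, 1.7, 0.2] [-0.004, -0.001, 0.001]
[-0.67535999 -0.71352485  0.09083642]
```

View pics/s5c.png

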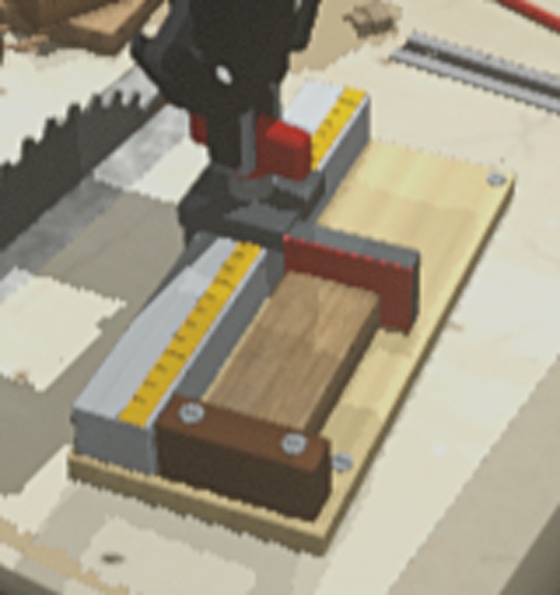

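View pics/w5.png

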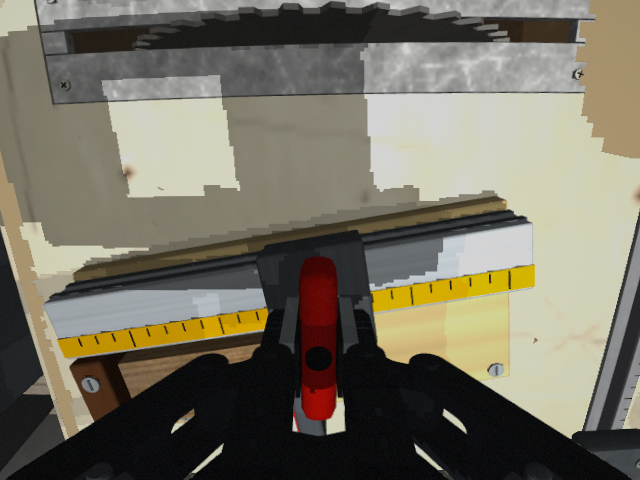

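step_arm:
  moves:
    - [0.3, -1, 0, 0, 0, 0, 5]
    - [0.3, -1.5, 0, 0, 0, 0, 5]
    - [0.3, -1.5, 0, 0, 0, 0, 5]

```text
clock: 6.3
position: [516.2, 140.8, 75.2]
orientation: [-0.001, 0.714, 0.7, -0.001]
contact_force: [4.9, -4.8, -8.9]
width: 13.1
```

step_arm:
  moves:
    - [0, -1, 0, 0, 0, 0, 5]
    - [0, -1.5, 0, 0, 0, 0, 5]
    - [0, -1.5, 0, 0, 0, 0, 5]

```text
clock: 6.55
position: [516.2, 140.8, 75.2]
orientation: [0.0, 0.714, 0.7, 0.001]
contact_force: [7.3, -3.6, -11.5]
width: 13.0
```

step_arm:
  moves:
    - [0, -2, 0, 0, 0, 0, 5]
    - [0, -3, 0, 0, 0, 0, 5]
    - [0, -3, 0, 0, 0, 0, 5]

```text
clock: 6.8
position: [516.1, 140.8, 75.2]
orientation: [0.003, 0.714, 0.7, 0.003]
contact_force: [11.1, -3.4, -15.8]
width: 13.1
```

step_arm:
  moves:
    - [0, -2, 0, 0, 0, 0.1, 5]
    - [0, -2, 0, 0, 0, 0.2, 5]
    - [0, -2, 0, 0, 0, 0.3, 5]
    - [0, -2, 0, 0, 0, 0.4, 5]
    - [0, -2, 0, 0, 0, 0.5, 5]

```text
clock: 7.22
position: [517.3, 140.5, 75.3]
orientation: [0.004, 0.866, 0.499, 0.007]
contact_force: [12.9, -4.5, -17.3]
width: 13.0
```

```bash
python3 - <<'E'
from h import *
goal([516.2,140.8,75],-81.6)
print(ctrl.observe()['torque'])
E
```

```text
t 7.22 pos [517.3 140.5  75.3] yaw -30.1 F [ 12.9  -4.5 -17.3] w 13.0 j [ 0.1   0.3   1.78 -0.    1.05  0.63]
move [-0.3, -1.2, 0.3] [0.008, -0.013, 0.899]
[-0.6071408  -1.80682418  0.2071477 ]
```

step_arm:
  moves:
    - [-1, -1.5, 0, 0, 0, 0.1, 5]
    - [-1, -1.5, 0, 0, 0, 0.2, 5]
    - [-1, -1.5, 0, 0, 0, 0.3, 5]
    - [-1, -1.5, 0, 0, 0, 0.4, 5]
    - [-1, -1.5, 0, 0, 0, 0.5, 5]

```text
clock: 7.63
position: [518.3, 139.6, 75.4]
orientation: [0.003, 0.964, 0.267, 0.01]
contact_force: [11.3, -5.7, -14.4]
width: 12.9
```

```bash
python3 - <<'E'
from h import *
goal([516.2,140.8,75],-81.6)
print(ctrl.observe()['torque'])
E
```

```text
t 7.63 pos [518.3 139.6  75.4] yaw -59.0 F [ 11.3  -5.7 -14.4] w 12.9 j [ 0.1   0.3   1.78 -0.    1.04  1.13]
move [-1.2, -2.2, 0.4] [0.008, -0.02, 0.394]
[-0.88214927 -1.33725785  0.25679325]
```

step_arm:
  moves:
    - [0, 0, 0, 0, 0, 0.1, 5]
    - [0, 0, 0, 0, 0, 0.2, 5]
    - [0, 0, 0, 0, 0, 0.3, 5]
    - [0, 0, 0, 0, 0, 0.4, 5]
    - [0, 0, 0, 0, 0, 0.45, 5]

```text
clock: 8.05
position: [518.8, 138.4, 75.5]
orientation: [0.002, 0.999, 0.046, 0.011]
contact_force: [4.6, -5.6, -7.7]
width: 12.8
```

step_arm:
  moves:
    - [0, 0, 0, 0, 0, 0.06, 5]
    - [0, 0, 0, 0, 0, 0.06, 5]

```text
clock: 8.22
position: [518.8, 138.3, 75.6]
orientation: [0.003, 1.0, 0.019, 0.011]
contact_force: [4.0, -3.1, -7.1]
width: 13.2
```

```bash
python3 - <<'E'
from h import *
goal([516.2,140.8,75],-81.6)
print(ctrl.observe()['torque'])
E
```

```text
t 8.22 pos [518.8 138.3  75.6] yaw -87.8 F [ 4.  -3.1 -7.1] w 13.2 j [ 0.1   0.3   1.78 -0.01  1.04  1.64]
move [-2.5, -2.6, 0.5] [0.008, -0.021, -0.109]
[-0.44627323 -0.24135356  2.56577123]
```

step_arm:
  moves:
    - [0, 0, 0, 0, 0, -0.03, 12]
    - [0, 0, 0, 0, 0, -0.06, 25]
    - [0, 0, 0, 0, 0, -0.1, 40]
    - [0, 0, 0, 0, 0, -0.1, 50]
    - [0, 0, -10, 0, 0, -0.1, 50]

```text
clock: 8.63
position: [516.9, 139.0, 84.9]
orientation: [0.003, 0.998, 0.068, 0.008]
contact_force: [-1.2, 1.0, 0.3]
width: 50.3
```

step_arm:
  moves:
    - [0, 0, -30, 0, 0, 0, 50]
    - [0, 0, -70, 0, 0, 0, 50]
    - [0, 0, -110, 0, 0, 0, 50]
    - [0, 0, -150, 0, 0, 0, 60]
    - [0, 0, -150, 0, 0, 0, 60]

```text
clock: 9.05
position: [519.8, 141.0, 246.7]
orientation: [0.002, 0.998, 0.068, 0.018]
contact_force: [1.4, -0.8, 1.6]
width: 60.1
```

```bash
python3 - <<'E'
from h import *
goal([516.2,140.8,75],-81.6)
grab('wrist','w6');grab('scene','s6')
f=load('s6');cv2.imwrite('pics/s6c.png',cv2.resize(f['im'][200:370,230:390,::-1],None,fx=3.5,fy=3.5,interpolation=cv2.INTER_CUBIC))
E
```

```text
t 9.05 pos [519.8 141.  246.7] yaw -82.2 F [ 1.4 -0.8  1.6] w 60.1 j [ 0.11  0.09  1.64 -0.    1.37  1.54]
move [-9.8, -1.3, 171.4] [0.006, -0.036, -0.011]
```

View pics/w6.png

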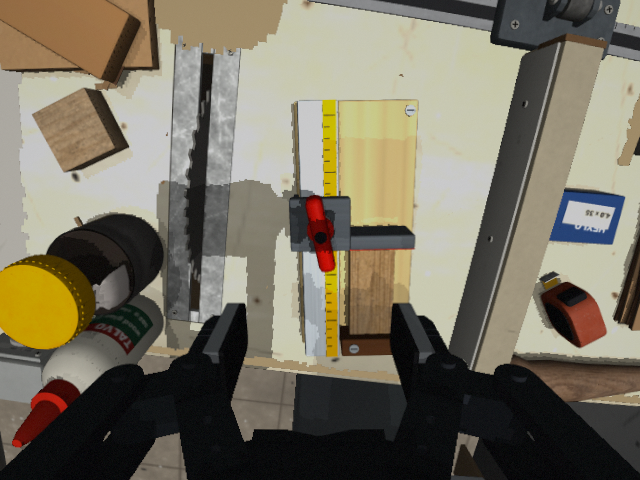

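View pics/s6c.png

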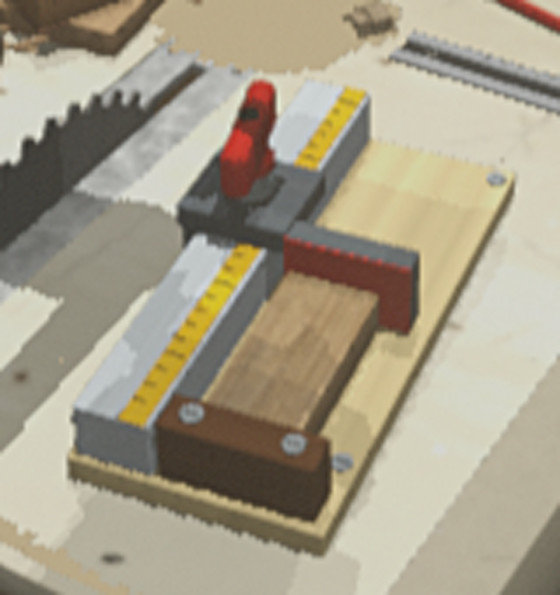

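```bash
python3 - <<'E'
from h import *
f=load('w6'); hsv=cv2.cvtColor(f['im'],cv2.COLOR_RGB2HSV)
m=((hsv[...,0]<8)|(hsv[...,0]>172))&(hsv[...,1]>150)&(hsv[...,2]>90)
m[:190]=0;m[280:]=0;m[:,:295]=0;m[:,340:]=0
v,u=np.nonzero(m); p=bydepth(f,np.c_[u,v]); k=(p[:,2]>95)&(p[:,2]<110)
print(len(p),k.sum(),np.median(p[k,2]))
rr=cv2.minAreaRect(np.c_[u,v][k].astype(np.float32)); q=onplane(f,cv2.boxPoints(rr),101)
print(q.round(1).tolist(),q.mean(0).round(1))
for i in range(2):
    e=q[i+1]-q[i]; print(np.linalg.norm(e).round(1),np.degrees(np.arctan2(e[1],e[0])).round(1))
c,vec=cv2.PCACompute(p[k][:,:2],mean=None);print('pca',np.degrees(np.arctan2(vec[0,1],vec[0,0])))
# rail direction: left edge of rail (308,350)-(298,250) etc, yellow tape right edge
a=onplane(f,[(338,108),(340,350),(418,102),(412,232)],45);print(a.round(1).tolist())
e=a[0]-a[1];print('rail dir',np.degrees(np.arctan2(e[1],e[0])))
A=onplane(f,[(350,250),(413,248)],55);E=onplane(f,[(342,339),(390,336)],48);print('arm',A.round(1).tolist(),'end',E.round(1).tolist())
yj=-np.array([np.cos(np.radians(8.4)),np.sin(np.radians(8.4)),0])
print('gap',(E.mean(0)-A.mean(0))@yj)
E
```

```text
859 781 99.4699000149867
[[543.8, 153.3, 101.0], [548.1, 141.6, 101.0], [490.8, 120.5, 101.0], [486.1, 132.9, 101.0]] [517.2 137.1 101. ]
12.6 -69.8
61.0 -159.8
pca 19.475474147475367
[[619.5, 134.9, 45.0], [381.8, 96.9, 45.0], [634.4, 66.0, 45.0], [517.8, 47.8, 45.0]]
rail dir 9.09149753965979
arm [[495.0, 105.4, 55.0], [504.9, 46.7, 55.0]] end [[396.8, 97.3, 48.0], [406.6, 48.5, 48.0]]
gap 97.61381321554869
```

```bash
python3 - <<'E'
from h import *
goal([517,138.3,110],-70.5)
E
```

```text
t 9.15 pos [515.9 140.3 239.1] yaw -82.2 F [-0.1  0.7 -0.2] w 59.9 j [ 0.11  0.1   1.65 -0.01  1.37  1.54]
move [-2.3, 1.4, 129.1] [0.008, -0.023, -0.205]
```

step_arm:
  moves:
    - [-2, 1, 40, 0.008, -0.023, -0.1, 60]
    - [-2, 1, 80, 0.008, -0.023, -0.2, 60]
    - [-2, 1, 115, 0.008, -0.023, -0.2, 60]
    - [-2, 1, 129, 0.008, -0.023, -0.2, 60]
    - [-2, 1, 129, 0.008, -0.023, -0.2, 60]

```text
clock: 9.57
position: [511.3, 138.4, 103.8]
orientation: [-0.001, 0.986, 0.166, -0.007]
contact_force: [-0.3, 0.5, -0.2]
width: 59.8
```

```bash
python3 - <<'E'
from h import *
grab('wrist','w7')
goal([517,138.3,73],-70.5)
f=load('w7'); hsv=cv2.cvtColor(f['im'],cv2.COLOR_RGB2HSV)
m=((hsv[...,0]<8)|(hsv[...,0]>172))&(hsv[...,1]>150)&(hsv[...,2]>70)
m[:,:280]=0;m[:,360:]=0;m[400:]=0
v,u=np.nonzero(m); p=bydepth(f,np.c_[u,v]); k=(p[:,2]>93)&(p[:,2]<110)
rr=cv2.minAreaRect(np.c_[u,v][k].astype(np.float32));print(rr); q=onplane(f,cv2.boxPoints(rr),101)
print(q.round(1).tolist(),q.mean(0).round(1))
e=q[2]-q[1];e2=q[1]-q[0];print([ (np.linalg.norm(x).round(1),np.degrees(np.arctan2(x[1],x[0])).round(1)) for x in (e,e2)])
E
```

```text
t 9.62 pos [513.8 138.6 106.7] yaw -70.8 F [0.5 0.1 0.4] w 59.6 j [0.1  0.26 1.75 0.   1.13 1.34]
move [3.2, 1.5, 33.7] [-0.002, 0.008, -0.005]
((322.5, 295.5), (129.0, 31.0), 90.0)
[[544.7, 153.8, 101.0], [548.8, 142.1, 101.0], [491.1, 120.9, 101.0], [486.5, 134.2, 101.0]] [517.7 137.7 101. ]
[(np.float64(61.4), np.float64(-159.8)), (np.float64(12.4), np.float64(-70.7))]
```

View pics/w7.png

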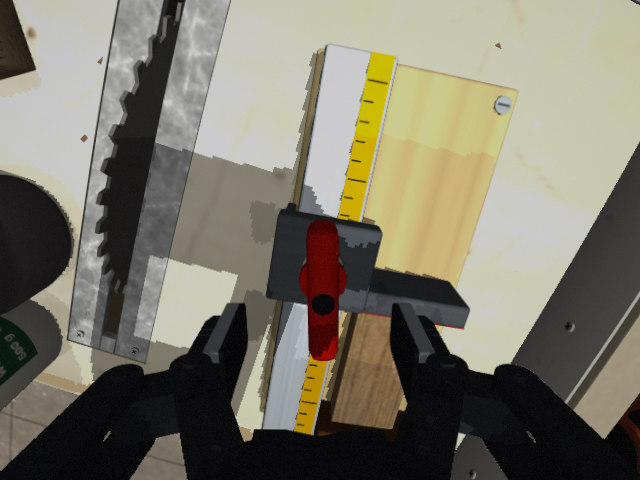

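step_arm:
  moves:
    - [3, 1, 18, -0.002, 0.008, 0, 60]
    - [3, 1, 35, -0.002, 0.008, 0, 50]
    - [3, 1, 35, -0.002, 0.008, 0, 40]
    - [3, 1, 35, -0.002, 0.008, 0, 30]
    - [3, 1, 35, -0.002, 0.008, 0, 20]

```text
clock: 10.03
position: [518.1, 138.9, 73.6]
orientation: [-0.0, 0.986, 0.167, 0.001]
contact_force: [0.3, -0.2, -0.3]
width: 20.3
```

step_arm:
  moves:
    - [0, 0, 0, 0, 0, 0, 10]
    - [0, 0, 0, 0, 0, 0, 5]
    - [0, 0, 0, 0, 0, 0, 5]
    - [0, 0, 0, 0, 0, 0, 5]

```text
clock: 10.37
position: [518.6, 138.9, 74.6]
orientation: [-0.0, 0.986, 0.167, 0.002]
contact_force: [-0.5, -0.3, 2.0]
width: 13.0
```

```bash
python3 - <<'E'
from h import *
goal([517,138.3,73],-81.6)
print(ctrl.observe()['torque'])
E
```

```text
t 10.37 pos [518.6 138.9  74.6] yaw -70.8 F [-0.5 -0.3  2. ] w 13.0 j [0.1  0.31 1.77 0.   1.06 1.34]
move [-1.7, 0.0, 1.5] [0.0, -0.004, 0.188]
[-0.02317119  0.23454802  0.29654802]
```

step_arm:
  moves:
    - [0, 0, 0, 0, 0, 0.06, 5]
    - [0, 0, 0, 0, 0, 0.1, 5]
    - [0, 0, 0, 0, 0, 0.1, 5]

```text
clock: 10.62
position: [518.6, 138.7, 74.6]
orientation: [0.0, 0.993, 0.117, 0.002]
contact_force: [0.0, -2.3, -2.2]
width: 13.0
```

```bash
python3 - <<'E'
from h import *
goal([517,138.3,73],-81.6)
print(ctrl.observe()['torque'])
E
```

```text
t 10.62 pos [518.6 138.7  74.6] yaw -76.6 F [ 0.  -2.3 -2.2] w 13.0 j [ 0.1   0.31  1.77 -0.    1.06  1.44]
move [-1.7, 0.0, 1.6] [0.0, -0.004, 0.088]
[-0.12705833  0.02380495  0.07824167]
```

step_arm:
  moves:
    - [0, 0, 0, 0, 0, 0.06, 5]
    - [0, 0, 0, 0, 0, 0.1, 5]
    - [0, 0, 0, 0, 0, 0.1, 5]

```text
clock: 10.87
position: [518.7, 138.5, 74.7]
orientation: [0.0, 0.998, 0.068, 0.002]
contact_force: [-0.1, -0.9, -3.1]
width: 13.1
```

```bash
python3 - <<'E'
from h import *
goal([517,138.3,73],-81.6)
print(ctrl.observe()['torque'])
E
```

```text
t 10.87 pos [518.7 138.5  74.7] yaw -82.2 F [-0.1 -0.9 -3.1] w 13.1 j [ 0.1   0.31  1.77 -0.    1.06  1.54]
move [-1.7, -0.1, 1.6] [0.001, -0.004, -0.01]
[-0.18455253  0.02883103  0.53547152]
```

step_arm:
  moves:
    - [0, 0, 0, 0, 0, 0.03, 5]
    - [0, 0, 0, 0, 0, 0.03, 5]

```text
clock: 11.03
position: [518.7, 138.4, 74.7]
orientation: [0.001, 0.998, 0.055, 0.002]
contact_force: [-0.9, -1.3, -2.2]
width: 13.0
```

```bash
python3 - <<'E'
from h import *
goal([517,138.3,73],-81.6)
print(ctrl.observe()['torque'])
E
```

```text
t 11.03 pos [518.7 138.4  74.7] yaw -83.7 F [-0.9 -1.3 -2.2] w 13.0 j [ 0.1   0.31  1.77 -0.    1.06  1.56]
move [-1.7, -0.1, 1.7] [0.002, -0.005, -0.036]
[ 0.02103817 -0.04628655  1.21377914]
```

step_arm:
  moves:
    - [0, 0, 0, 0, 0, 0, 20]
    - [0, 0, 0, 0, 0, 0, 35]
    - [0, 0, 0, 0, 0, 0, 50]
    - [0, 0, 0, 0, 0, 0, 50]
    - [0, 0, -15, 0, 0, 0, 50]

```text
clock: 11.45
position: [516.3, 138.2, 87.4]
orientation: [0.001, 0.998, 0.055, -0.001]
contact_force: [-0.9, 0.0, -1.3]
width: 49.9
```

step_arm:
  moves:
    - [0, 0, -35, 0, 0, 0, 60]
    - [0, 0, -75, 0, 0, 0, 60]
    - [0, 0, -115, 0, 0, 0, 60]
    - [0, 0, -150, 0, 0, 0, 60]
    - [0, 0, -150, 0, 0, 0, 60]

```text
clock: 11.87
position: [522.0, 139.1, 247.2]
orientation: [0.0, 0.998, 0.055, 0.008]
contact_force: [0.2, 1.2, 1.1]
width: 60.3
```

```bash
python3 - <<'E'
from h import *
goal([517,138.3,73],-81.6)
grab('wrist','w8');grab('scene','s8')
f=load('w8'); hsv=cv2.cvtColor(f['im'],cv2.COLOR_RGB2HSV)
m=((hsv[...,0]<8)|(hsv[...,0]>172))&(hsv[...,1]>150)&(hsv[...,2]>90)
m[:150]=0;m[:,:280]=0;m[:,360:]=0;m[320:]=0
v,u=np.nonzero(m); p=bydepth(f,np.c_[u,v]); k=(p[:,2]>93)&(p[:,2]<110)
rr=cv2.minAreaRect(np.c_[u,v][k].astype(np.float32)); q=onplane(f,cv2.boxPoints(rr),101)
print(q.round(1).tolist(),q.mean(0).round(1))
e=q[2]-q[1];e2=q[1]-q[0];print([ (np.linalg.norm(x).round(1),np.degrees(np.arctan2(x[1],x[0])).round(1)) for x in (e,e2)])
f=load('s8');cv2.imwrite('pics/s8c.png',cv2.resize(f['im'][200:370,230:390,::-1],None,fx=3.5,fy=3.5,interpolation=cv2.INTER_CUBIC))
E
```

```text
t 11.87 pos [522.  139.1 247.2] yaw -83.7 F [0.2 1.2 1.1] w 60.3 j [ 0.1   0.11  1.62 -0.    1.4   1.56]
move [-8.0, 0.1, 174.1] [0.001, -0.017, -0.037]
[[543.9, 153.3, 101.0], [548.2, 141.5, 101.0], [491.1, 120.5, 101.0], [486.3, 132.9, 101.0]] [517.4 137.  101. ]
[(np.float64(60.8), np.float64(-159.8)), (np.float64(12.5), np.float64(-69.6))]
```

View pics/w8.png

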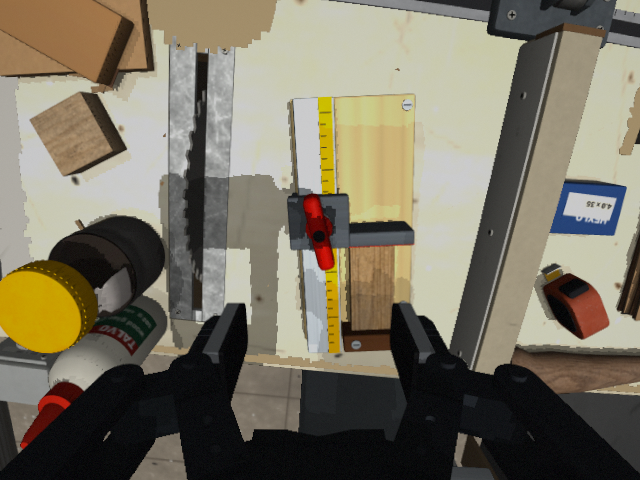

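View pics/s8c.png

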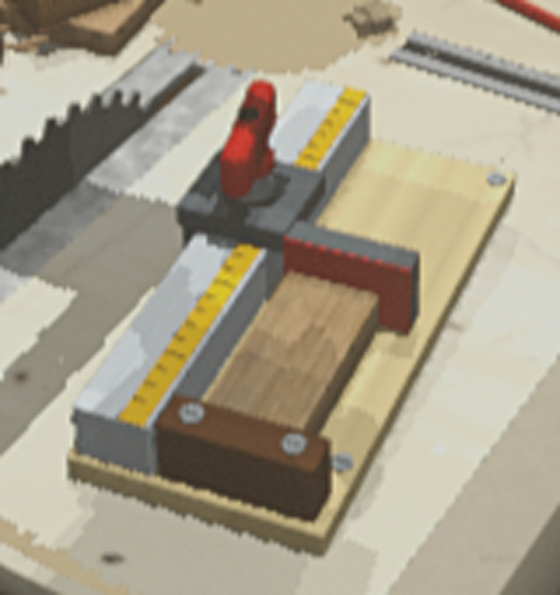

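```bash
python3 - <<'E'
from h import *
goal([480,300,320],-60)
E
```

```text
t 11.97 pos [518.1 138.6 240.1] yaw -83.7 F [-0.3  0.6  0.1] w 59.7 j [ 0.1   0.11  1.63 -0.    1.39  1.56]
move [-19.8, -164.5, -80.1] [0.002, -0.004, -0.414]
```

step_arm:
  moves:
    - [0, 0, -40, 0, 0, 0, 60]
    - [-5, -35, -60, 0, 0, -0.1, 60]
    - [-10, -70, -80, 0, 0, -0.2, 60]
    - [-15, -105, -80, 0, 0, -0.3, 60]
    - [-20, -140, -80, 0, 0, -0.4, 60]

```text
clock: 12.38
position: [482.2, 276.8, 319.8]
orientation: [0.001, 0.967, 0.254, 0.002]
contact_force: [0.6, -0.9, -0.6]
width: 60.0
```

step_arm:
  moves:
    - [-20, -35, 0, 0, 0, 0, 60]
    - [-40, -70, 0, 0, 0, 0, 60]
    - [-50, -90, 0, 0, 0, 0, 60]
    - [-50, -90, 0, 0, 0, 0, 60]
    - [-50, -90, 0, 0, 0, 0, 60]

```text
clock: 12.8
position: [392.8, 330.9, 317.4]
orientation: [0.001, 0.967, 0.255, 0.001]
contact_force: [1.8, 0.6, 0.0]
width: 60.2
```

```bash
python3 - <<'E'
from h import *
goal([480,300,320],-60)
grab('top','t9'); f=load('t9')
cv2.imwrite('pics/t9c.png',cv2.resize(f['im'][150:350,255:390,::-1],None,fx=3,fy=3,interpolation=cv2.INTER_CUBIC))
E
```

```text
t 12.8 pos [392.8 330.9 317.4] yaw -60.4 F [1.8 0.6 0. ] w 60.2 j [ 0.53  0.02  1.57 -0.    1.55  1.59]
move [60.6, 69.9, -2.3] [0.003, -0.001, -0.008]
```

View pics/t9c.png

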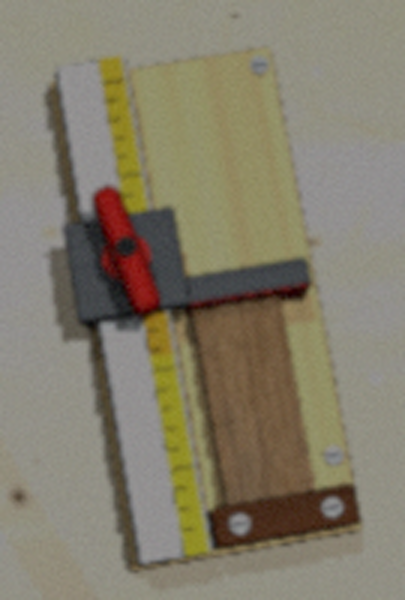

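```bash
python3 - <<'E'
from h import *
f=load('t9')
P=lambda pts,z: onplane(f,np.array(pts)/3+[255,150]-1/3,z)
yj=-np.array([np.cos(np.radians(8.4)),np.sin(np.radians(8.4)),0]);xj=np.array([-yj[1],yj[0],0])*-1
back=P([(187,278),(306,262)],55);face=P([(190,302),(308,285)],55);end=P([(210,508),(352,487)],48)
B=P([(193,306),(288,295),(310,490),(223,503)],37)
print('gap face',(end.mean(0)-face.mean(0))@yj,'gap via back edge -14',(end.mean(0)-back.mean(0))@yj-14)
c=B.mean(0)-end.mean(0);print('block visible c',c@yj,c@xj,B.round(0).tolist())
z=bydepth(f,[(u,v) for u in range(327,348,4) for v in range(262,310,8)])[:,2];print('block top z',z.min().round(1),np.median(z).round(1),z.max().round(1))
hsv=cv2.cvtColor(f['im'],cv2.COLOR_RGB2HSV)
m=((hsv[...,0]<8)|(hsv[...,0]>172))&(hsv[...,1]>150)&(hsv[...,2]>110)
m[:205]=0;m[260:]=0;m[:,:280]=0;m[:,309:]=0
v,u=np.nonzero(m);r=cv2.minAreaRect(np.c_[u,v].astype(np.float32));K=onplane(f,cv2.boxPoints(r),101);print(K.round(1).tolist(),[np.degrees(np.arctan2(*(K[i+1]-K[i])[[1,0]])).round(1) for i in(0,1)])
E
```

```text
gap face 101.48645085363486 gap via back edge -14 99.33873296511689
block visible c -51.85310452491215 4.02097395450758 [[499.0, 104.0, 37.0], [504.0, 56.0, 37.0], [406.0, 47.0, 37.0], [400.0, 91.0, 37.0]]
block top z 35.1 38.2 41.2
[[536.2, 161.4, 101.0], [546.5, 143.8, 101.0], [495.7, 115.6, 101.0], [485.7, 133.0, 101.0]] [np.float64(-59.6), np.float64(-150.9)]
```

```bash
python3 - <<'E'
from h import *
print(ctrl.job_done()); print(ctrl.observe()['clock'])
E
```

```text
the job is handed in; nothing more can be done
None
the job is handed in; nothing more can be done
```

The stop is set against the sample block, the knob is tight again, and the job was handed in at about 12.9 s of the 40 s. One check disagreed: the knob's bar does not sit exactly along the rail.

**What I did:** I gripped the red knob and turned it counter-clockwise to about 0.17 rad. Then I slid the stop about 76 mm along the rail. It stalled with the push force rising from about 3 to 11 N, with the block held between both faces. I turned the knob clockwise until it resisted (2.6 N m), let go and backed the arm well clear.

**Last checks:**
- **Gap between the faces:** 101.5 mm from the visible face edge in the top camera and 99.3 mm from the arm's back edge. The tool travel gives about 100.7 mm. A wrist-camera estimate of 97.6 mm was low, because it is less than the block's length.
- **Block:** Its centre reads about 52 mm from the end face and 4 mm off its middle. The top is at z ≈ 38 mm against 37 mm expected, so it is lying flat.
- **Knob (disagrees):** The bar rests about 11° off the rail, which reads as 1.37–1.39 rad rather than 1.57. That is the same angle as at the start. I gripped it again and turned it until it resisted (1.2 N m), and it came back to the same angle. I took that as its real end position, since it is still above the required 1.2 rad. I did not confirm why it differs. The last knob-angle reading from the top camera was unusable because the colour mask picked up other parts, so the angle comes from the wrist camera and by eye from the picture.

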